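# Put the ledge things back on their own stands

## Task

The four things on the balcony ledge have been put back on each other's stands: move the potted cactus to the round clay saucer, the pegs tin to the slatted wooden stand, the lidded glass jar to the six-sided cork mat and the soap bar into the oblong soap dish, lying lengthwise in it. Each must end up standing upright in the middle of its own stand; the bare grey tile is free for parking a thing meanwhile. Never tip one over, and set them down gently rather than letting them drop.

Things in the scene. Friction and masses are not known exactly. Their poses are not given: they have to be found in the camera images.
- cactus_pot: Loose terracotta flowerpot with a green ball cactus, about 0.22 kg, 84 mm high in all. The pot tapers from 44 mm diameter at the foot to 54 mm at 44 mm up, then has an upright rim band of 62 mm diameter from 44 to 64 mm up (grip it there); the cactus is 40 mm across and stands 20 mm out of the rim. Origin: centre of the underside, z up.
- pegs_tin: Loose open stainless tin, an upright cylinder of 62 mm diameter and 75 mm height with wooden clothes pegs standing in it (up to 9 mm above its rim), about 0.20 kg. Origin: centre of the underside, z up.
- glass_jar: Loose closed glass jar, a cylinder of 60 mm diameter up to 66 mm height, then a shoulder and a 52 mm wide metal lid from 74 to 92 mm up, about 0.26 kg. Origin: centre of the underside, z up.
- soap_bar: Loose laundry soap bar, 86 mm (its x) by 52 mm (its y) by 32 mm high, about 0.15 kg, lying flat. Origin: centre of the underside, z up.
- clay_saucer: Fixed round terracotta saucer, 136 mm across, flat floor 10 mm above the ledge (inside width at least 114 mm), rim 16 mm above the ledge. The cactus pot's own stand. Origin: centre of the underside, on the ledge; z up.
- slat_stand: Fixed square stand of five wooden slats, 116 by 116 mm, flat top 10 mm above the ledge. The pegs tin's own stand. Origin: centre of the underside; x along the slats, z up.
- cork_mat: Fixed six-sided cork mat, 116 mm across its flats, flat top 10 mm above the ledge. The glass jar's own stand. Origin: centre of the underside, z up.
- soap_dish: Fixed oblong white ceramic soap dish, 136 mm (its x) by 90 mm (its y) outside, inside 128 by 82 mm, flat floor 10 mm above the ledge, rim 14 mm above the ledge. The soap bar's own place, its long side along the dish's long side, either way round. Origin: centre of the underside, z up.
- bare_tile: Fixed plain grey square tile, 112 by 112 mm, flat top 10 mm above the ledge, empty at the start: a free place to park a thing. At the start each of the other four stands carries one wrong thing. Other things lie between the stands (under 40 mm high) and farther out (taller). Origin: centre of the underside, z up.
Not all that is in view belongs to the job. Of the things like the soap_bar, leave any that is blue or turquoise; of the rest the larger one is meant.

How it is judged:
At the end, for the whole second after the job is handed in: Pot on saucer, tin on slatted stand, jar on cork mat, soap in dish: each within 15 mm of its stand's middle, underside within 4 mm of the standing surface, upright within 0.1 rad, released, at rest; soap's long side within 0.25 rad of the dish's, either way round (horizontal distance between cactus_pot and clay_saucer below 0.015 m and z of cactus_pot in the frame of clay_saucer between 0.006 and 0.014 m and angle between each of cactus_pot, pegs_tin, glass_jar, soap_bar's own z axis and vertical below 0.1 rad and linear speed of each of cactus_pot, pegs_tin, glass_jar, soap_bar below 0.02 m/s and angular speed of each of cactus_pot, pegs_tin, glass_jar, soap_bar below 0.3 rad/s and horizontal distance between pegs_tin and slat_stand below 0.015 m and z of pegs_tin in the frame of slat_stand between 0.006 and 0.014 m and horizontal distance between glass_jar and cork_mat below 0.015 m and z of glass_jar in the frame of cork_mat between 0.006 and 0.014 m and horizontal distance between soap_bar and soap_dish below 0.015 m and z of soap_bar in the frame of soap_dish between 0.006 and 0.014 m and angle between the x axis of soap_bar and the x axis of soap_dish, either way round below 0.25 rad); the robot touches nothing.
It fails at once if one of the four things is tipped over (more than 0.6 rad) (angle between any of cactus_pot, pegs_tin, glass_jar, soap_bar's own z axis and vertical above 0.6 rad).
It fails at once if one of the four things is dropped or knocked flying (faster than 0.6 m/s, as after a fall of about 20 mm, with no finger on it) ((linear speed of cactus_pot above 0.6 m/s and contact force between the fingers and cactus_pot below 0.01 N) or (linear speed of pegs_tin above 0.6 m/s and contact force between the fingers and pegs_tin below 0.01 N) or (linear speed of glass_jar above 0.6 m/s and contact force between the fingers and glass_jar below 0.01 N) or (linear speed of soap_bar above 0.6 m/s and contact force between the fingers and soap_bar below 0.01 N)).
It also fails if it takes over 134 s, if anything falls off the work surface, if the arm or the gripper's body presses on something with over 40 N, if the wrist force passes 120 N, or if a joint passes its speed limit or range.

## Robot

A 7-joint arm with a two-finger parallel gripper is mounted at the origin on the work surface. World frame = base frame: x ahead of the robot, y to its left, z up, the work surface at z = 0. Lengths are in m, angles in rad, forces in N, time in s.
With the tool pointing down it reaches from about 0.35 to 0.9 m from the base axis. Payload 8.1 kg.
Tool frame: the origin (TCP) lies midway between the tips of the shut fingers; the grasp point (between the pads) lies 19 mm behind it; z points along the fingers, y is the line along which they close (so a half turn about z gives the same grasp; the last joint's range is limited). The gripper opens to 92 mm and grips with 3 to 60 N. Pads are 19 mm wide; open, the fingers measure 130 mm over their backs; the gripper's body (75 mm by 190 mm) begins 47 mm behind the grasp point.
Start: joints at [1.098, 0.434, 0.025, 1.573, -0.012, 1.134, -0.075], TCP at [0.226, -0.583, 0.227] pointing down, gripper open.
Joint ranges: [-2.62, 2.62], [-0.44, 2.09], [-1.27, 1.32], [0.08, 2.57], [-1.32, 4.46], [0.12, 2], [-2.74, 2.74]. Speed limits (rad/s): [2.22, 2.22, 3.01, 3.01, 3.14, 3.14, 3.14].

## Interface

Orientations are given as a rotation vector (axis times angle).
In Python, from cell import arm gives the robot as it stands.
- The arm moves only by the tool carry_out, never from a script. Its arguments are lists of equal length, an entry for each row: "claw": the finger opening in cm, from 0 to 9.18; "delta_pos": the shift along the tool's x, y, z in cm, a list of three; "angular": the turn, a rotation vector about the tool's x, y, z in rad, a list of three. In form: {"claw": [claw, ...], "delta_pos": [[dx, dy, dz], ...], "angular": [[ax, ay, az], ...]}. A call has 1 to 20 rows; each row shifts and turns the commanded pose from where the row before left it, along the tool's axes as they then stand; what a row does not reach is not made up. A row lasts 1/10 s, in which the tool goes at most 50 mm and 8.59 degrees, less where a joint would pass 70% of its speed; a pose out of reach is approached as far as the arm can. A call with a gripper value outside its range is refused whole. The fingers move at their own pace and stop on an object; "force" is the grip in N (left out, the last holds). Time passes only in rows, so rows that do not move let the fingers close. It gives the time, the measured TCP pose, the force, the opening and the grip force at its end, in the units of the state.
- arm.observe(): the state, without advancing time (a new reading comes with each control period).
- arm.get_image(name): name is "scene" or "top" or "wrist"; returns a dict with "frame" (480x640x3 uint8, red, green, blue), "mtx" (3x3 intrinsics, pixels), "dist" ([k1, k2, p1, p2, k3] as OpenCV has them; the pictures are not rectified), "T" (4x4, takes a point from camera to world coordinates). Camera axes: x right, y down, z forward; pixel columns grow to the right and rows downward; lengths in m; the calibration is good to about 2 mm. A picture is of the moment at which its call begins. There is no depth.
- arm.sign_off(): hands the job in; it is judged then, once.
Trained networks look in a picture, given as the dict that the camera call returned (one of the last four; its "shot" number tells which), for a name from the list of things; names that differ only in an ending like _2 or _b are one class to them, and where a whole thing is asked for, a point or a joint stands for the part that bears it (a point fixed in the world has none). Each returns a list of dicts, best first, with "conf" (0 to 1); they miss things now and then, are a little off and sometimes report something else, mostly with a low value. They report only what shows in the picture. A call takes as long as a camera call. They do not tell look-alikes from the thing itself.
- arm.look_for(label, picture): "centre" ([column, row] as shares, 0 to 1, of the picture: columns of its width, rows of its height, amid what is visible of it).
- arm.trace(label, picture): "region" (480x640 bool, what is visible of it) and "centre" ([column, row] as shares, 0 to 1, of the picture: columns of its width, rows of its height, amid what is visible of it).
- arm.place_of(label, picture): "centre" ([column, row] as shares, 0 to 1, of the picture: columns of its width, rows of its height: a listed point, or the origin of a listed thing).
The state is a dict: "clock": time; "joints": joint angles; "dq": joint speeds; "joint_efforts": joint torques, N m; "position": TCP position; "ee_rot": TCP orientation; "force": force on the tool from outside, world axes, zero at the start; "ft_torque": the same for the moment, N m; "width": opening from 0.0 (shut) to 1.0 (fully open); "gripper_force": force on a finger pad.
Only numpy, scipy, OpenCV 4.12 (cv2) and the standard library are available. Lean on these libraries where they do the work, as an engineer would, in place of code of your own. Each camera call takes 0.05 s, during which the arm holds its last target. There are 200 camera calls.

## Working session

There is one attempt and no reset: what is moved stays moved. The work goes in short steps, Python scripts to look and compute and a tool call to move; the robot and the scene stay as the last step left them, time stands still between calls to the robot, and variables do not carry over. Pictures are saved under pics/ and viewed, at most 14 in all, crops included, and the job is handed in when it is done.

Besides the shell and the picture viewer there is one more tool, called by a JSON object that holds its "api" and its "payload". carry_out: Moves the arm, as the interface text tells. Its arguments: {"type":"object","properties":{"claw":{"type":"array","items":{"type":"number"}},"delta_pos":{"type":"array","items":{"type":"array","items":{"type":"number"}}},"angular":{"type":"array","items":{"type":"array","items":{"type":"number"}}},"force":{"type":"number"}},"required":["claw","delta_pos","angular"]}

```bash
mkdir -p pics
cat > h.py <<'E'
import numpy as np, cv2
from cell import arm
N=["cactus_pot","pegs_tin","glass_jar","soap_bar","clay_saucer","slat_stand","cork_mat","soap_dish","bare_tile"]
def ray(im,c,share=True):
    p=np.array(c,float)*([640,480] if share else [1,1])
    u=cv2.undistortPoints(p.reshape(1,1,2),np.array(im["mtx"]),np.array(im["dist"]))[0,0]
    T=np.array(im["T"]); d=T[:3,:3]@[u[0],u[1],1]; return T[:3,3],d/np.linalg.norm(d)
def at(im,c,z,share=True):
    o,d=ray(im,c,share); return o+d*(z-o[2])/d[2]
def tri(rs):
    A=sum(np.eye(3)-np.outer(d,d) for o,d in rs); b=sum((np.eye(3)-np.outer(d,d))@o for o,d in rs)
    return np.linalg.solve(A,b)
def save(im,n): cv2.imwrite("pics/"+n,im["frame"][:,:,::-1])
E
python3 - <<'E'
from h import *
np.set_printoptions(precision=3,suppress=True)
s=arm.observe(); print(s)
I={n:arm.get_image(n) for n in("scene","top")}
for n in I: save(I[n],n+"0.png"); print(n,np.array(I[n]["T"])[:3,3], I[n]["mtx"][0][0])
for k in N:
  for n in I:
    for r in arm.place_of(k,I[n])[:4]:
      print(k,n,round(r["conf"],2),np.array(r["centre"])*[640,480],at(I[n],r["centre"],.01 if k in N[:4] else 0))
E
```

```text
{'clock': 0.0, 'joints': array([ 1.098,  0.435,  0.025,  1.574, -0.012,  1.134, -0.075]), 'dq': array([ 0.001, -0.001,  0.001, -0.   , -0.   , -0.001, -0.001]), 'joint_efforts': array([ -0.001, -66.785,   0.985, -31.446,  -0.06 ,   0.043,   0.   ]), 'position': array([ 0.226, -0.582,  0.226]), 'ee_rot': array([-3.087, -0.577,  0.001]), 'force': array([-1.001,  0.297, -0.397]), 'ft_torque': array([ 0.023, -0.005,  0.032]), 'gripper_force': 0.0, 'width': 1.0009894106495152}
scene [ 1.331 -0.494  0.658] 546.9142376598289
top [ 0.265 -0.004  1.044] 484.40308614096125
cactus_pot scene 0.83 [231.104 334.608] [ 0.619 -0.283  0.01 ]
cactus_pot scene 0.68 [481.216 261.504] [0.637 0.277 0.01 ]
cactus_pot top 0.73 [462.592 158.688] [ 0.626 -0.281  0.01 ]
cactus_pot top 0.23 [408.896 242.4  ] [ 0.439 -0.151  0.01 ]
pegs_tin scene 0.82 [373.824 228.48 ] [0.417 0.142 0.01 ]
pegs_tin top 0.76 [276.8  254.88] [0.419 0.135 0.01 ]
pegs_tin top 0.23 [409.6   239.616] [ 0.446 -0.153  0.01 ]
glass_jar scene 0.63 [259.2   267.216] [ 0.447 -0.16   0.01 ]
glass_jar top 0.61 [408.832 242.208] [ 0.44  -0.151 
[... 378 characters left out ...]
 [448.704 327.888] [ 0.255 -0.226  0.01 ]
soap_bar top 0.55 [341.376 147.216] [ 0.661 -0.011  0.01 ]
clay_saucer scene 0.63 [259.52  266.208] [ 0.43  -0.152  0.   ]
clay_saucer top 0.73 [410.112 240.48 ] [ 0.445 -0.155  0.   ]
slat_stand scene 0.64 [371.584 309.216] [ 0.659 -0.016  0.   ]
slat_stand top 0.77 [347.328 147.216] [ 0.664 -0.024  0.   ]
slat_stand top 0.43 [345.088 147.792] [ 0.663 -0.019  0.   ]
cork_mat scene 0.88 [369.6   232.992] [0.416 0.131 0.   ]
cork_mat top 0.8 [276.416 250.8  ] [0.43  0.138 0.   ]
soap_dish scene 0.7 [230.08 342.48] [ 0.627 -0.289  0.   ]
soap_dish top 0.79 [463.872 159.408] [ 0.628 -0.286  0.   ]
bare_tile top 0.61 [207.168 161.52 ] [0.641 0.297 0.   ]
```

View pics/scene0.png

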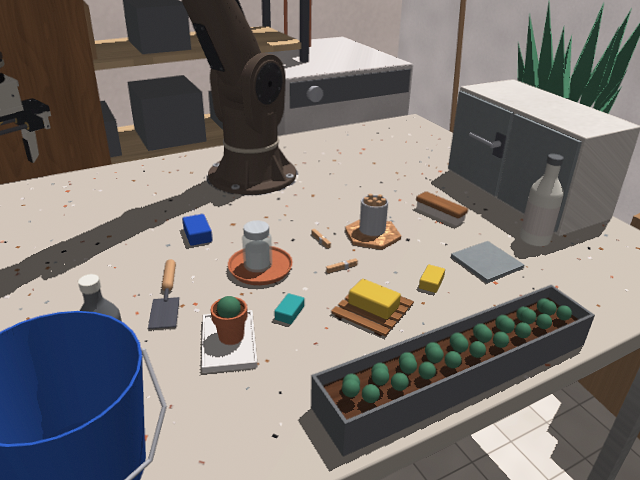

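View pics/top0.png

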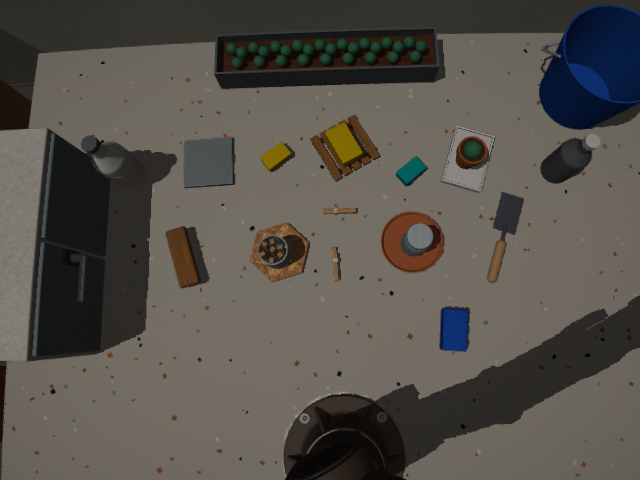

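The scene shows four soap-like things. In the top view they are a large yellow bar on the slats (345,145), a small yellow bar (277,157), a teal one (411,171) and a blue one (455,329). The description picks the large yellow bar on the slats. The cactus is on the dish (471,152), the jar on the saucer (418,238), the tin on the cork (273,250), and the tile is bare (208,162). Next I fit models to the silhouettes in both views.

```bash
cat > fit.py <<'E'
from h import *
from scipy.optimize import minimize
def circ(r,z,n=40): a=np.arange(n)*2*np.pi/n; return np.c_[r*np.cos(a),r*np.sin(a),np.full(n,z)]
def box(a,b,z): return np.array([[x,y,q] for x in(-a/2,a/2) for y in(-b/2,b/2) for q in z])
def hexa():
    a=np.arange(6)*np.pi/3; r=.058/np.cos(np.pi/6); return np.array([[r*np.cos(t),r*np.sin(t),q] for t in a for q in(0,.010)])
M={"cactus_pot":[np.r_[circ(.022,0),circ(.027,.044),circ(.031,.044),circ(.031,.064),circ(.02,.066),circ(.015,.078),circ(.005,.084)]],
"pegs_tin":[np.r_[circ(.031,0),circ(.031,.075),circ(.022,.084)]],
"glass_jar":[np.r_[circ(.03,0),circ(.03,.066),circ(.026,.074),circ(.026,.092)]],
"soap_bar":[box(.086,.052,(0,.032))],
"clay_saucer":[np.r_[circ(.055,0),circ(.068,.016)]],"slat_stand":[box(.116,.116,(0,.010))],"cork_mat":[hexa()],
"soap_dish":[box(.136,.090,(0,.014))],"bare_tile":[box(.112,.112,(0,.010))]}
def proj(im,P):
    T=np.linalg.inv(np.array(im["T"])); q,_=cv2.projectPoints(P,cv2.Rodrigues(T[:3,:3])[0],T[:3,3],np.array(im["mtx"]),np.array(im["dist"])); return q[:,0]
def sil(im,P):
    m=np.zeros((480,640),np.uint8); h=cv2.convexHull(proj(im,P).astype(np.float32))
    cv2.fillConvexPoly(m,np.round(h*16).astype(np.int32),255,cv2.LINE_AA,4); return m/255.
def fit(name,obs,p0,zfree=True):
    # obs: list of (im, mask, ignore)
    def place(p):
        c,s=np.cos(p[3]),np.sin(p[3]); return M[name][0]@np.array([[c,-s,0],[s,c,0],[0,0,1]]).T+[p[0],p[1],p[2]]
    def cost(v):
        p=[v[0]/100,v[1]/100,v[2]/100 if zfree else p0[2],v[3]/10]; t=0
        for im,m,ig in obs:
            s=sil(im,place(p)); w=~ig; t+=1-(np.minimum(s,m)*w).sum()/((np.maximum(s,m)*w).sum()+1e-9)
        return t/len(obs)
    v0=np.array([p0[0]*100,p0[1]*100,p0[2]*100,p0[3]*10])
    S=np.vstack([v0]+[v0+d for d in np.diag([1.,1.,.7,2.5])])
    r=minimize(cost,v0,method="Nelder-Mead",options=dict(initial_simplex=S,xatol=.01,fatol=1e-4,maxiter=300))
    r=minimize(cost,r.x,method="Nelder-Mead",options=dict(xatol=.005,fatol=1e-5,maxiter=300))
    return r.x/[100,100,100,10],r.fun
E
cat > m1.py <<'E'
from fit import *
np.set_printoptions(precision=4,suppress=True)
P={"cactus_pot":(.625,-.283,.01,0),"pegs_tin":(.42,.137,.01,0),"glass_jar":(.443,-.153,.01,0),"soap_bar":(.66,-.013,.01,.4),
"clay_saucer":(.443,-.153,0,0),"slat_stand":(.66,-.015,0,.4),"cork_mat":(.425,.135,0,.3),"soap_dish":(.627,-.285,0,0),"bare_tile":(.641,.297,0,0)}
on={"clay_saucer":"glass_jar","slat_stand":"soap_bar","cork_mat":"pegs_tin","soap_dish":"cactus_pot"}
I={n:arm.get_image(n) for n in("scene","top")}
R={}
for k in P:
  for n in I:
    e=proj(I[n],np.array([[P[k][0],P[k][1],.03]]))[0]
    c=[r for r in arm.trace(k,I[n]) if np.linalg.norm(np.array(r["centre"])*[640,480]-e)<35]
    if c: R[k,n]=c[0]["region"].astype(bool)
    else: print("missed",k,n)
Z=np.zeros((480,640),bool)
for k in P:
  obs=[(I[n],R[k,n].astype(float),cv2.dilate(R.get((on[k],n),Z).astype(np.uint8),np.ones((5,5)))>0 if k in on else Z) for n in I if (k,n) in R]
  best=min((fit(k,obs,(*P[k][:3],y),len(obs)>1) for y in ((0.,.52,1.05,1.57,2.09,2.6) if k in("soap_bar","slat_stand","soap_dish","bare_tile","cork_mat") else (0.,))),key=lambda r:r[1])
  one=[fit(k,[o],best[0],False) for o in obs]
  print(k,len(obs),best[0],round(best[1],3),"single:",*[o[0] for o in one])
s=arm.observe(); print(cv2.Rodrigues(np.array(s["ee_rot"]))[0])
im=I["scene"]["frame"][150:400,150:550]; cv2.imwrite("pics/crop.png",cv2.resize(im,(800,500))[:,:,::-1])
E
time python3 m1.py
```

```text
cactus_pot 2 [ 0.6235 -0.2853  0.0099  0.1595] 0.114 single: [ 0.6225 -0.285   0.0107  0.1575] [ 0.6239 -0.2858  0.0167  0.0884]
pegs_tin 2 [0.4187 0.1343 0.011  0.1441] 0.105 single: [0.4154 0.1366 0.0183 0.0815] [0.4187 0.1342 0.0137 0.2209]
glass_jar 2 [ 0.4349 -0.1594  0.0098  0.3129] 0.12 single: [ 0.431  -0.1581  0.0152  0.2988] [ 0.4362 -0.1588  0.0132  0.2543]
soap_bar 2 [ 0.6622 -0.0151  0.0112  0.4992] 0.101 single: [ 0.6571 -0.0127  0.0149  0.4233] [ 0.6626 -0.0151  0.0134  0.4879]
clay_saucer 2 [ 0.4403 -0.1557  0.0004 -0.    ] 0.075 single: [ 0.4403 -0.1545  0.0043 -0.0512] [ 0.4404 -0.1565  0.0086 -0.1513]
slat_stand 2 [ 0.6603 -0.0175  0.0069  0.5109] 0.157 single: [ 0.6598 -0.0176  0.0111  0.5205] [ 0.6612 -0.0173  0.0121  0.504 ]
cork_mat 2 [0.4255 0.1309 0.0024 1.8345] 0.097 single: [0.4251 0.1306 0.0076 1.8747] [0.4259 0.1308 0.0024 1.8411]
soap_dish 2 [ 0.6269 -0.2911  0.0024 -0.3141] 0.082 single: [ 0.6265 -0.2905  0.0094 -0.3261] [ 0.6266 -0.292   0.0074 -0.3101]
bare_tile 2 [0.6361 0.294  0.0017 1.6478] 0.09 single: [0.6346 0.296  0.005  1.6179] [0.6371 0.2941 0.0055 1.6311]
[[ 0.9324  0.3613  0.    ]
 [ 0.3613 -0.9324 -0.    ]
 [ 0.      0.0001 -1.    ]]
real	0m40.541s
user	0m28.573s
sys	0m8.836s
```

View pics/crop.png

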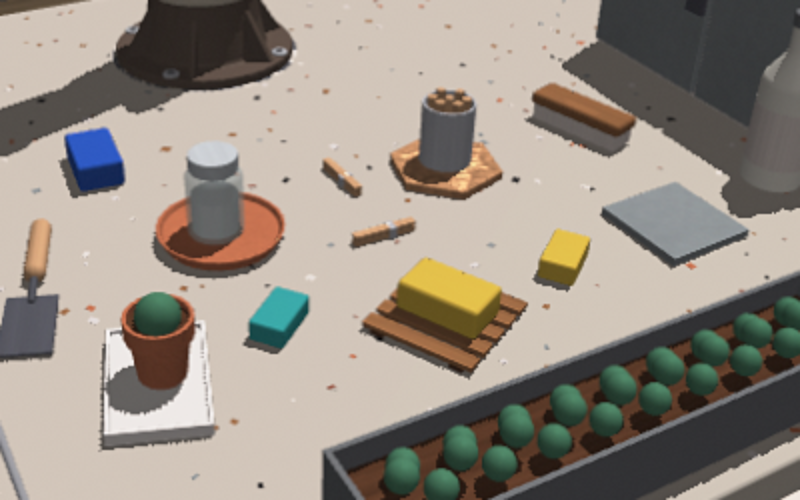

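{"api": "carry_out", "payload": {"claw": [9.1,9.1,9.1,9.1,9.1,9.1,9.1,9.1,9.1,9.1,9.1,9.1,9.1,9.1,9.1,9.1,9.1,9.1,9.1,9.1], "delta_pos": [[0,0,0],[0,0,0],[0,0,0],[1.1,-4.2,0],[1.1,-4.2,0],[1.1,-4.2,0],[1.1,-4.2,0],[1.1,-4.2,0],[1.1,-4.2,0],[1.1,-4.2,0],[1.1,-4.2,0],[1.1,-4.2,0],[1.1,-4.2,0],[1.1,-4.2,0],[1.1,-4.2,0],[1.1,-4.2,0],[1.1,-4.2,0],[1.1,-4.2,0],[1.1,-4.2,0],[1.1,-4.2,0]], "angular": [[0,0,0.1232],[0,0,0.1232],[0,0,0.1232],[0,0,0],[0,0,0],[0,0,0],[0,0,0],[0,0,0],[0,0,0],[0,0,0],[0,0,0],[0,0,0],[0,0,0],[0,0,0],[0,0,0],[0,0,0],[0,0,0],[0,0,0],[0,0,0],[0,0,0]], "force": 20}}

```text
clock: 4.0
position: [0.4131, 0.133, 0.227]
ee_rot: [-3.142, 0.001, -0.002]
force: [0.8, -0.6, -0.2]
width: 0.99
gripper_force: 0.0
```

The crop shows the large yellow bar on the slats at (445,298), with the small yellow decoy at (563,257) and the teal one at (278,317). The choice is confirmed.

{"api": "carry_out", "payload": {"claw": [9.1,9.1,9.1,9.1,9.1,9.1,9.1,9.1,9.1,9.1,9.1,5,5,5,5,5,5,5,5,5], "delta_pos": [[0.56,-0.13,0],[0,0,2.2],[0,0,2.2],[0,0,2.2],[0,0,2.2],[0,0,2.2],[0,0,2.2],[0,0,2.2],[0,0,2.2],[0,0,0.6],[0,0,0.6],[0,0,0],[0,0,0],[0,0,0],[0,0,0],[0,0,0],[0,0,0],[0,0,0],[0,0,0],[0,0,0]], "angular": [[0,0,0],[0,0,0],[0,0,0],[0,0,0],[0,0,0],[0,0,0],[0,0,0],[0,0,0],[0,0,0],[0,0,0],[0,0,0],[0,0,0],[0,0,0],[0,0,0],[0,0,0],[0,0,0],[0,0,0],[0,0,0],[0,0,0],[0,0,0]], "force": 20}}

```text
clock: 6.0
position: [0.4189, 0.1328, 0.0393]
ee_rot: [-3.141, -0.0, -0.002]
force: [-1.2, -0.4, 6.8]
width: 0.678
gripper_force: 20.0
```

{"api": "carry_out", "payload": {"claw": [5,5,5,5,5,5,5,5,5,5,5,5,5,5,5,5,5,5,5], "delta_pos": [[0,0,-1],[0,0,-2.5],[0,0,-2.5],[0,0,-2],[2.17,-1.61,0],[2.17,-1.61,0],[2.17,-1.61,0],[2.17,-1.61,0],[2.17,-1.61,0],[2.17,-1.61,0],[2.17,-1.61,0],[2.17,-1.61,0],[2.17,-1.61,0],[2.17,-1.61,0],[0,0,0],[0,0,2.4],[0,0,2.4],[0,0,2.0],[0,0,0.8]], "angular": [[0,0,0],[0,0,0],[0,0,0],[0,0,0],[0,0,0],[0,0,0],[0,0,0],[0,0,0],[0,0,0],[0,0,0],[0,0,0],[0,0,0],[0,0,0],[0,0,0],[0,0,0],[0,0,0],[0,0,0],[0,0,0],[0,0,0]]}}

```text
clock: 7.9
position: [0.6335, 0.292, 0.0406]
ee_rot: [3.139, 0.0, -0.006]
force: [-0.7, 0.1, -3.9]
width: 0.682
gripper_force: 20.0
```

{"api": "carry_out", "payload": {"claw": [5,5,5,5], "delta_pos": [[0,0,0],[0,0,0.15],[0,0,0.15],[0,0,0]], "angular": [[0,0,0],[0,0,0],[0,0,0],[0,0,0]]}}

```text
clock: 8.3
position: [0.6357, 0.2938, 0.0406]
ee_rot: [-3.141, -0.0, -0.002]
force: [0.3, 0.3, -2.8]
width: 0.683
gripper_force: 20.0
```

{"api": "carry_out", "payload": {"claw": [5,5,5,7.8,7.8,7.8,7.8,9.1,9.1], "delta_pos": [[0,0,0.1],[0,0,0.05],[0,0,0],[0,0,0],[0,0,0],[0,0,0],[0,0,0],[0,0,0],[0,0,0]], "angular": [[0,0,0],[0,0,0],[0,0,0],[0,0,0],[0,0,0],[0,0,0],[0,0,0],[0,0,0],[0,0,0]]}}

```text
clock: 9.2
position: [0.6353, 0.2936, 0.0381]
ee_rot: [3.142, 0.0, -0.0]
force: [0.3, 0.1, 0.2]
width: 0.967
gripper_force: 0.0
```

{"api": "carry_out", "payload": {"claw": [9.1,9.1,9.1,9.1,9.1,9.1,9.1,9.1,9.1,9.1,9.1,9.1,9.1,9.1,9.1,9.1,9.1,9.1,9.1,9.1], "delta_pos": [[0,0,-2],[0,0,-4],[0,0,-4],[0,0,-4],[0,0,-2],[-1.33,3.02,0],[-1.33,3.02,0],[-1.33,3.02,0],[-1.33,3.02,0],[-1.33,3.02,0],[-1.33,3.02,0],[-1.33,3.02,0],[-1.33,3.02,0],[-1.33,3.02,0],[-1.33,3.02,0],[-1.33,3.02,0],[-1.33,3.02,0],[-1.33,3.02,0],[-1.33,3.02,0],[-1.33,3.02,0]], "angular": [[0,0,0],[0,0,0],[0,0,0],[0,0,0],[0,0,0],[0,0,0],[0,0,0],[0,0,0],[0,0,0],[0,0,0],[0,0,0],[0,0,0],[0,0,0],[0,0,0],[0,0,0],[0,0,0],[0,0,0],[0,0,0],[0,0,0],[0,0,0]]}}

```text
clock: 11.2
position: [0.4353, -0.1606, 0.1985]
ee_rot: [3.141, 0.0, 0.001]
force: [0.7, 0.2, -0.1]
width: 0.994
gripper_force: 0.0
```

{"api": "carry_out", "payload": {"claw": [9.1,9.1,9.1,9.1,9.1,9.1,9.1,9.1,9.1,9.1,9.1,5,5,5,5,5,5,5,5], "delta_pos": [[0,0,0],[0,0,0],[0,0,2.2],[0,0,2.2],[0,0,2.2],[0,0,2.2],[0,0,2.2],[0,0,2.2],[0,0,1.2],[0,0,1.0],[0,0,0],[0,0,0],[0,0,0],[0,0,0],[0,0,0],[0,0,0],[0,0,0],[0,0,0],[0,0,0]], "angular": [[0,0,0],[0,0,0],[0,0,0],[0,0,0],[0,0,0],[0,0,0],[0,0,0],[0,0,0],[0,0,0],[0,0,0],[0,0,0],[0,0,0],[0,0,0],[0,0,0],[0,0,0],[0,0,0],[0,0,0],[0,0,0],[0,0,0]]}}

```text
clock: 13.1
position: [0.4362, -0.1597, 0.0446]
ee_rot: [3.141, -0.0, 0.001]
force: [-1.5, -0.8, 5.6]
width: 0.645
gripper_force: 20.0
```

{"api": "carry_out", "payload": {"claw": [5,5,5,5,5,5,5,5,5,5,5,5,5,5,5,5,5], "delta_pos": [[0,0,-1],[0,0,-2],[0,0,-2],[0,0,-2],[0,0,-1],[-0.08,-2.42,0],[-0.08,-2.42,0],[-0.08,-2.42,0],[-0.08,-2.42,0],[-0.08,-2.42,0],[-0.08,-2.42,0],[-0.08,-2.42,0],[-0.08,-2.42,0],[-0.08,-2.42,0],[-0.08,-2.42,0],[-0.08,-2.42,0],[-0.08,-2.42,0]], "angular": [[0,0,0],[0,0,0],[0,0,0],[0,0,0],[0,0,0],[0,0,0],[0,0,0],[0,0,0],[0,0,0],[0,0,0],[0,0,0],[0,0,0],[0,0,0],[0,0,0],[0,0,0],[0,0,0],[0,0,0]]}}

```text
clock: 14.8
position: [0.4257, 0.1317, 0.124]
ee_rot: [3.141, 0.0, -0.001]
force: [1.4, -0.2, -2.4]
width: 0.645
gripper_force: 20.0
```

{"api": "carry_out", "payload": {"claw": [5,5,5,5,5,5,5,5,5,5], "delta_pos": [[0,0,0],[0,0,0],[0,0,2],[0,0,2],[0,0,2],[0,0,1.2],[0,0,0.6],[0,0,0],[0,0,0],[0,0,0]], "angular": [[0,0,0],[0,0,0],[0,0,0],[0,0,0],[0,0,0],[0,0,0],[0,0,0],[0,0,0],[0,0,0],[0,0,0]]}}

```text
clock: 15.8
position: [0.4268, 0.1311, 0.0469]
ee_rot: [-3.141, 0.0, -0.002]
force: [-0.2, 0.4, -4.1]
width: 0.646
gripper_force: 20.0
```

{"api": "carry_out", "payload": {"claw": [5,5,5,5], "delta_pos": [[0,0,0.15],[0,0,0.1],[0,0,0],[0,0,0]], "angular": [[0,0,0],[0,0,0],[0,0,0],[0,0,0]]}}

```text
clock: 16.2
position: [0.4268, 0.1311, 0.0446]
ee_rot: [3.142, 0.0, 0.002]
force: [-1.9, -1.5, 9.6]
width: 0.642
gripper_force: 20.0
```

{"api": "carry_out", "payload": {"claw": [7.8,7.8,7.8,9.1,9.1,9.1,9.1,9.1,9.1,9.1], "delta_pos": [[0,0,0],[0,0,0],[0,0,0],[0,0,0],[0,0,0],[0,0,-2],[0,0,-4],[0,0,-4],[0,0,-4],[0,0,-2]], "angular": [[0,0,0],[0,0,0],[0,0,0],[0,0,0],[0,0,0],[0,0,0],[0,0,0],[0,0,0],[0,0,0],[0,0,0]]}}

```text
clock: 17.2
position: [0.4273, 0.1316, 0.2069]
ee_rot: [-3.14, -0.0, -0.006]
force: [0.3, 0.1, 0.4]
width: 0.991
gripper_force: 0.0
```

{"api": "carry_out", "payload": {"claw": [9.1,9.1,9.1,9.1,9.1,9.1,9.1,9.1,9.1,9.1,9.1,9.1,9.1,9.1,9.1,9.1], "delta_pos": [[1.41,2.97,0],[1.41,2.97,0],[1.41,2.97,0],[1.41,2.97,0],[1.41,2.97,0],[1.41,2.97,0],[1.41,2.97,0],[1.41,2.97,0],[1.41,2.97,0],[1.41,2.97,0],[1.41,2.97,0],[1.41,2.97,0],[1.41,2.97,0],[1.41,2.97,0],[0,0,0],[0,0,0]], "angular": [[0,0,0],[0,0,0],[0,0,0],[0,0,0],[0,0,0],[0,0,0],[0,0,0],[0,0,0],[0,0,0],[0,0,0],[0,0,0],[0,0,0],[0,0,0],[0,0,0],[0,0,0],[0,0,0]]}}

```text
clock: 18.8
position: [0.6234, -0.2853, 0.2029]
ee_rot: [-3.141, 0.002, 0.002]
force: [0.4, 1.0, 1.0]
width: 0.989
gripper_force: 0.0
```

```bash
cat > m2.py <<'E'
import sys
from fit import *
np.set_printoptions(precision=4,suppress=True)
G={"cactus_pot":(.6235,-.2853,.01,0),"glass_jar":(.4255,.1309,.01,0),"pegs_tin":(.635,.294,.01,0),"soap_bar":(.6622,-.0151,.01,.5)}
for a in sys.argv[1:]:
    k,*v=a.split(":"); p=tuple(map(float,v)) if v else G[k]
    obs=[]
    for n in("scene","top"):
        im=arm.get_image(n); e=proj(im,np.array([[p[0],p[1],.03]]))[0]
        c=[r for r in arm.trace(k,im) if np.linalg.norm(np.array(r["centre"])*[640,480]-e)<35]
        if c: obs.append((im,c[0]["region"].astype(float),np.zeros((480,640),bool)))
    if obs: r=fit(k,obs,p,len(obs)>1); print(k,len(obs),r[0],round(r[1],3))
    else: print(k,"not seen")
E
python3 m2.py glass_jar pegs_tin
python3 -c "
from h import *
print(arm.observe()['position']); im=arm.get_image('wrist'); save(im,'w1.png'); print(at(im,arm.look_for('cactus_pot',im)[0]['centre'],.074))"
```

```text
glass_jar 2 [0.4282 0.1324 0.0129 0.0555] 0.082
pegs_tin 2 [0.6365 0.2938 0.0109 0.1904] 0.096
[ 0.62374272 -0.28425701  0.20401798]
[ 0.62334737 -0.28826083  0.074     ]
```

{"api": "carry_out", "payload": {"claw": [9.1,9.1,9.1,9.1,9.1,9.1,9.1,9.1,9.1,9.1,5,5,5,5,5,5,5,5], "delta_pos": [[0,0.1,2.2],[0,0,2.2],[0,0,2.2],[0,0,2.2],[0,0,2.2],[0,0,2.2],[0,0,1.7],[0,0,0.9],[0,0,0],[0,0,0],[0,0,0],[0,0,0],[0,0,0],[0,0,0],[0,0,0],[0,0,0],[0,0,0],[0,0,0]], "angular": [[0,0,0],[0,0,0],[0,0,0],[0,0,0],[0,0,0],[0,0,0],[0,0,0],[0,0,0],[0,0,0],[0,0,0],[0,0,0],[0,0,0],[0,0,0],[0,0,0],[0,0,0],[0,0,0],[0,0,0],[0,0,0]]}}

```text
clock: 21.1
position: [0.6239, -0.286, 0.046]
ee_rot: [3.141, -0.0, 0.001]
force: [-0.7, -0.4, 3.7]
width: 0.673
gripper_force: 20.0
```

{"api": "carry_out", "payload": {"claw": [5,5,5,5,5,5,5,5,5,5,5,5,5,5,5,5,5,5,5,5], "delta_pos": [[0,0,-1],[0,0,-2.5],[0,0,-2.5],[0,0,-1.5],[-2.29,-1.63,0],[-2.29,-1.63,0],[-2.29,-1.63,0],[-2.29,-1.63,0],[-2.29,-1.63,0],[-2.29,-1.63,0],[-2.29,-1.63,0],[-2.29,-1.63,0],[0,0,0],[0,0,0],[0,0,2.2],[0,0,2.2],[0,0,1.8],[0,0,1],[0,0,0],[0,0,0]], "angular": [[0,0,0],[0,0,0],[0,0,0],[0,0,0],[0,0,0],[0,0,0],[0,0,0],[0,0,0],[0,0,0],[0,0,0],[0,0,0],[0,0,0],[0,0,0],[0,0,0],[0,0,0],[0,0,0],[0,0,0],[0,0,0],[0,0,0],[0,0,0]]}}

```text
clock: 23.1
position: [0.4412, -0.1556, 0.049]
ee_rot: [3.142, -0.0, 0.001]
force: [0.5, -0.3, -1.8]
width: 0.67
gripper_force: 20.0
```

{"api": "carry_out", "payload": {"claw": [5,5,5,5], "delta_pos": [[0,0,0.15],[0,0,0.1],[0,0,0.05],[0,0,0]], "angular": [[0,0,0],[0,0,0],[0,0,0],[0,0,0]]}}

```text
clock: 23.5
position: [0.4407, -0.1556, 0.046]
ee_rot: [3.141, 0.0, 0.001]
force: [-0.6, -0.2, -0.7]
width: 0.678
gripper_force: 20.0
```

{"api": "carry_out", "payload": {"claw": [5,5,7.8,7.8,7.8,9.1,9.1,9.1,9.1,9.1,9.1,9.1], "delta_pos": [[0,0,0.1],[0,0,0],[0,0,0],[0,0,0],[0,0,0],[0,0,0],[0,0,0],[0,0,-2],[0,0,-4],[0,0,-4],[0,0,-4],[0,0,-2]], "angular": [[0,0,0],[0,0,0],[0,0,0],[0,0,0],[0,0,0],[0,0,0],[0,0,0],[0,0,0],[0,0,0],[0,0,0],[0,0,0],[0,0,0]]}}

```text
clock: 24.7
position: [0.4417, -0.1555, 0.208]
ee_rot: [3.14, 0.0, 0.006]
force: [0.5, -0.2, -1.1]
width: 0.992
gripper_force: 0.0
```

{"api": "carry_out", "payload": {"claw": [9.1,9.1,9.1,9.1,9.1,9.1,9.1,9.1,9.1,9.1,9.1,9.1,9.1,9.1,9.1], "delta_pos": [[2.46,-1.56,0],[2.46,-1.56,0],[2.46,-1.56,0],[2.46,-1.56,0],[2.46,-1.56,0],[2.46,-1.56,0],[2.46,-1.56,0],[2.46,-1.56,0],[2.46,-1.56,0],[0,0,0],[0,0,0],[0,0,0],[0,0,0],[0,0,0],[0,0,0]], "angular": [[0,0,0],[0,0,0],[0,0,0],[0,0,0],[0,0,0],[0,0,0],[0,0,0],[0,0,0],[0,0,0],[0,0,-0.125],[0,0,-0.125],[0,0,-0.125],[0,0,-0.125],[0,0,0],[0,0,0]]}}

```text
clock: 26.2
position: [0.6618, -0.0151, 0.2044]
ee_rot: [-3.045, -0.772, 0.001]
force: [0.4, 0.0, -1.0]
width: 0.991
gripper_force: 0.0
```

```bash
python3 m2.py cactus_pot:.4405:-.1557:.01:0
python3 -c "
from h import *
im=arm.get_image('wrist'); save(im,'w2.png')
for r in arm.trace('soap_bar',im):
  R=cv2.minAreaRect(np.argwhere(r['region'])[:,::-1].astype(np.float32)); P=[at(im,q,.042,False) for q in cv2.boxPoints(R)]; print(r['conf'],np.mean(P,0),P[1]-P[0],P[2]-P[1])"
```

```text
cactus_pot 2 [ 0.439  -0.155   0.0108  0.0193] 0.423
0.95 [ 0.61360035 -0.1305791   0.042     ] [ 0.01545463 -0.02876503  0.        ] [-0.01894874 -0.01241546  0.        ]
0.87 [ 0.66359967 -0.01483627  0.042     ] [ 0.02406038 -0.04425878  0.        ] [-0.07681254 -0.04405306  0.        ]
0.63 [0.64909391 0.12911623 0.042     ] [ 4.09034352e-02 -5.23900214e-02 -5.55111512e-17] [-0.02993611 -0.02118775  0.        ]
```

View pics/w2.png

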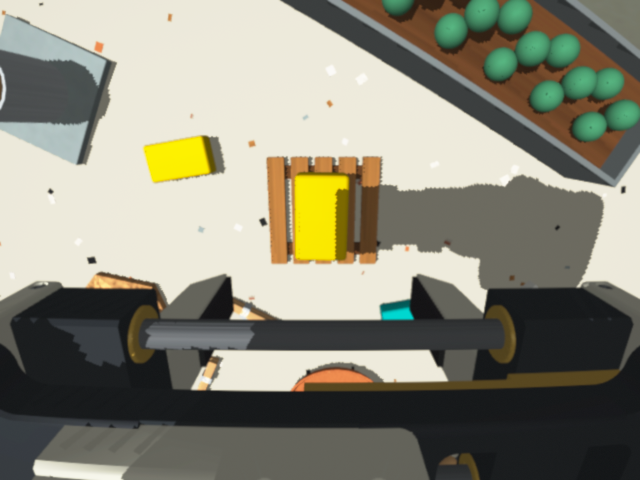

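The wrist view shows the soap at (322,217), centred on the slats and lined up with the fingers. The small yellow bar is off at (178,158).

{"api": "carry_out", "payload": {"claw": [9.1,9.1,9.1,9.1,9.1,9.1,9.1,9.1,9.1,9.1,9.1,9.1,4,4,4,4,4,4,4,4], "delta_pos": [[0.15,0,2.2],[0,0,2.2],[0,0,2.2],[0,0,2.2],[0,0,2.2],[0,0,2.2],[0,0,2.2],[0,0,1.5],[0,0,1.0],[0,0,0.6],[0,0,0],[0,0,0],[0,0,0],[0,0,0],[0,0,0],[0,0,0],[0,0,0],[0,0,0],[0,0,0],[0,0,0]], "angular": [[0,0,0],[0,0,0],[0,0,0],[0,0,0],[0,0,0],[0,0,0],[0,0,0],[0,0,0],[0,0,0],[0,0,0],[0,0,0],[0,0,0],[0,0,0],[0,0,0],[0,0,0],[0,0,0],[0,0,0],[0,0,0],[0,0,0],[0,0,0]]}}

```text
clock: 28.5
position: [0.6632, -0.0143, 0.0198]
ee_rot: [3.044, 0.778, 0.0]
force: [-0.6, -1.0, 1.8]
width: 0.566
gripper_force: 19.9
```

{"api": "carry_out", "payload": {"claw": [4,4,4,4,4,4,4,4,4,4,4], "delta_pos": [[0,0,-1],[0,0,-2],[0,0,-2],[0,0,-2],[0,0,0],[0,0,0],[0,0,0],[0,0,0],[0,0,0],[0,0,0],[0,0,0]], "angular": [[0,0,0],[0,0,0],[0,0,0],[0,0,0],[0,0,0.1357],[0,0,0.1357],[0,0,0.1357],[0,0,0.1357],[0,0,0.1357],[0,0,0.1357],[0,0,0]]}}

```text
clock: 29.6
position: [0.6632, -0.0139, 0.0903]
ee_rot: [3.102, -0.494, 0.0]
force: [0.3, 0.8, -1.3]
width: 0.562
gripper_force: 19.9
```

{"api": "carry_out", "payload": {"claw": [4,4,4,4,4,4,4,4,4,4,4,4,4], "delta_pos": [[0.46,2.49,0],[0.46,2.49,0],[0.46,2.49,0],[0.46,2.49,0],[0.46,2.49,0],[0.46,2.49,0],[0.46,2.49,0],[0.46,2.49,0],[0.46,2.49,0],[0.46,2.49,0],[0.46,2.49,0],[0,0,0],[0,0,0]], "angular": [[0,0,0],[0,0,0],[0,0,0],[0,0,0],[0,0,0],[0,0,0],[0,0,0],[0,0,0],[0,0,0],[0,0,0],[0,0,0],[0,0,0],[0,0,0]]}}

```text
clock: 30.9
position: [0.6264, -0.2912, 0.0898]
ee_rot: [-3.103, 0.489, 0.0]
force: [0.7, 0.1, -1.9]
width: 0.565
gripper_force: 19.9
```

```bash
python3 -c "
from h import *
im=arm.get_image('wrist'); save(im,'w3.png')
for k,z in (('soap_dish',.014),('soap_bar',.112)):
 for r in arm.trace(k,im)[:3]:
  R=cv2.minAreaRect(np.argwhere(r['region'])[:,::-1].astype(np.float32)); P=[at(im,q,z,False) for q in cv2.boxPoints(R)]; print(k,r['conf'],np.mean(P,0),P[1]-P[0],P[2]-P[1])"
```

```text
soap_dish 0.73 [ 0.65454652 -0.29947972  0.014     ] [ 0.07741316 -0.03341242  0.        ] [-0.03074197 -0.08352145  0.        ]
soap_dish 0.65 [ 0.66582707 -0.05916936  0.014     ] [ 0.02390694 -0.05271189  0.        ] [-7.04459895e-02 -4.40512919e-02 -5.55111512e-17]
soap_bar 0.63 [ 0.66056404 -0.23700969  0.112     ] [ 0.0037517  -0.00223654  0.        ] [-0.00376198 -0.00855952  0.        ]
soap_bar 0.59 [ 0.63186379 -0.29263714  0.112     ] [-1.53257578e-02 -4.73309667e-02 -2.77555756e-17] [-8.05947966e-02  2.11745354e-02  2.77555756e-17]
```

View pics/w3.png

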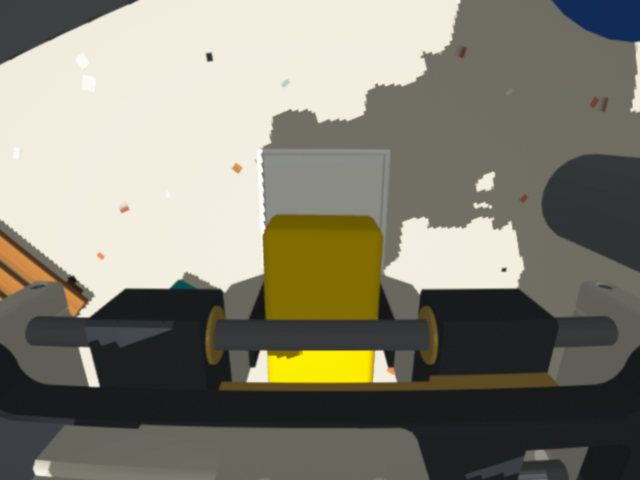

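The dish is straight ahead under the soap, with its far edge at (323,150), in line with the bar.

{"api": "carry_out", "payload": {"claw": [4,4,4,4,4,4,4,4], "delta_pos": [[0,0,2],[0,0,2],[0,0,1.5],[0,0,1],[0,0,0.3],[0,0,0],[0,0,0],[0,0,0]], "angular": [[0,0,0],[0,0,0],[0,0,0],[0,0,0],[0,0,0],[0,0,0],[0,0,0],[0,0,0]]}}

```text
clock: 31.85
position: [0.6273, -0.2907, 0.0227]
ee_rot: [3.103, -0.491, 0.002]
force: [-0.4, -0.3, -0.9]
width: 0.567
gripper_force: 19.9
```

{"api": "carry_out", "payload": {"claw": [4,4,4], "delta_pos": [[0,0,0.15],[0,0,0.05],[0,0,0]], "angular": [[0,0,0],[0,0,0],[0,0,0]]}}

```text
clock: 32.15
position: [0.6267, -0.2905, 0.0198]
ee_rot: [3.103, -0.491, 0.0]
force: [0.8, 0.5, -1.0]
width: 0.565
gripper_force: 19.9
```

{"api": "carry_out", "payload": {"claw": [4,4,6.6,6.6,6.6,7.5,7.5,7.5,7.5,7.5,7.5,7.5,7.5,9.1,9.1], "delta_pos": [[0,0,0.1],[0,0,0],[0,0,0],[0,0,0],[0,0,0],[0,0,0],[0,0,-2],[0,0,-4],[0,0,-4],[0,0,-4],[0,0,-2],[0,0,-1],[0,0,0],[0,0,0],[0,0,0]], "angular": [[0,0,0],[0,0,0],[0,0,0],[0,0,0],[0,0,0],[0,0,0],[0,0,0],[0,0,0],[0,0,0],[0,0,0],[0,0,0],[0,0,-0.1047],[0,0,-0.1047],[0,0,-0.1047],[0,0,0]]}}

```text
clock: 33.65
position: [0.6266, -0.2905, 0.1887]
ee_rot: [-3.141, -0.003, 0.0]
force: [0.1, -0.3, -1.0]
width: 0.944
gripper_force: 0.0
```

{"api": "carry_out", "payload": {"claw": [9.1,9.1,9.1,9.1,9.1,9.1,9.1,9.1,9.1,9.1,9.1,9.1,9.1,9.1,9.1,9.1,9.1,9.1,9.1], "delta_pos": [[0.06,-3.43,0],[0.06,-3.43,0],[0.06,-3.43,0],[0.06,-3.43,0],[0.06,-3.43,0],[0.06,-3.43,0],[0.06,-3.43,0],[0.06,-3.43,0],[0.06,-3.43,0],[0.06,-3.43,0],[0.06,-3.43,0],[0.06,-3.43,0],[0.06,-3.43,0],[0.06,-3.43,0],[0.06,-3.43,0],[0.06,-3.43,0],[0.06,-3.43,0],[0,0,0],[0,0,0]], "angular": [[0,0,0],[0,0,0],[0,0,0],[0,0,0],[0,0,0],[0,0,0],[0,0,0],[0,0,0],[0,0,0],[0,0,0],[0,0,0],[0,0,0],[0,0,0],[0,0,0],[0,0,0],[0,0,0],[0,0,0],[0,0,0],[0,0,0]]}}

```text
clock: 35.55
position: [0.6364, 0.2937, 0.1882]
ee_rot: [3.141, -0.001, -0.001]
force: [0.2, -1.5, -0.1]
width: 0.991
gripper_force: 0.0
```

{"api": "carry_out", "payload": {"claw": [9.1,9.1,9.1,9.1,9.1,9.1,9.1,9.1,9.1,9.1,5,5,5,5,5,5,5,5], "delta_pos": [[0,0,2.2],[0,0,2.2],[0,0,2.2],[0,0,2.2],[0,0,2.2],[0,0,2.2],[0,0,1.2],[0,0,0.6],[0,0,0],[0,0,0],[0,0,0],[0,0,0],[0,0,0],[0,0,0],[0,0,0],[0,0,0],[0,0,0],[0,0,0]], "angular": [[0,0,0],[0,0,0],[0,0,0],[0,0,0],[0,0,0],[0,0,0],[0,0,0],[0,0,0],[0,0,0],[0,0,0],[0,0,0],[0,0,0],[0,0,0],[0,0,0],[0,0,0],[0,0,0],[0,0,0],[0,0,0]]}}

```text
clock: 37.35
position: [0.637, 0.2929, 0.039]
ee_rot: [-3.141, -0.0, -0.001]
force: [-1.2, -0.5, 4.5]
width: 0.677
gripper_force: 20.0
```

{"api": "carry_out", "payload": {"claw": [5,5,5,5,5,5,5,5,5,5,5,5,5,5,5,5,5,5,5], "delta_pos": [[0,0,-1],[0,0,-2],[0,0,-2],[0,0,-2],[0.18,2.39,0],[0.18,2.39,0],[0.18,2.39,0],[0.18,2.39,0],[0.18,2.39,0],[0.18,2.39,0],[0.18,2.39,0],[0.18,2.39,0],[0.18,2.39,0],[0.18,2.39,0],[0.18,2.39,0],[0.18,2.39,0],[0.18,2.39,0],[0,0,0],[0,0,0]], "angular": [[0,0,0],[0,0,0],[0,0,0],[0,0,0],[0,0,0],[0,0,0],[0,0,0],[0,0,0],[0,0,0],[0,0,0],[0,0,0],[0,0,0],[0,0,0],[0,0,0],[0,0,0],[0,0,0],[0,0,0],[0,0,0],[0,0,0]]}}

```text
clock: 39.25
position: [0.66, -0.0188, 0.1086]
ee_rot: [3.141, -0.003, -0.001]
force: [-0.1, 0.7, -2.1]
width: 0.686
gripper_force: 20.0
```

{"api": "carry_out", "payload": {"claw": [5,5,5,5,5,5,5,5,5,5,5], "delta_pos": [[0,0,2],[0,0,2],[0,0,1.5],[0,0,1],[0,0,0.2],[0,0,0],[0,0,0],[0,0,0.15],[0,0,0.1],[0,0,0],[0,0,0]], "angular": [[0,0,0],[0,0,0],[0,0,0],[0,0,0],[0,0,0],[0,0,0],[0,0,0],[0,0,0],[0,0,0],[0,0,0],[0,0,0]]}}

```text
clock: 40.35
position: [0.6603, -0.0181, 0.0393]
ee_rot: [3.142, -0.0, 0.0]
force: [-0.4, 0.3, -2.1]
width: 0.686
gripper_force: 20.0
```

Still hanging; lower a bit more, release, and raise clear.

{"api": "carry_out", "payload": {"claw": [5,5,5,7.8,7.8,7.8,9.1,9.1,9.1,9.1,9.1,9.1,9.1], "delta_pos": [[0,0,0.1],[0,0,0.1],[0,0,0],[0,0,0],[0,0,0],[0,0,0],[0,0,0],[0,0,0],[0,0,-2],[0,0,-4],[0,0,-4],[0,0,-4],[0,0,-2]], "angular": [[0,0,0],[0,0,0],[0,0,0],[0,0,0],[0,0,0],[0,0,0],[0,0,0],[0,0,0],[0,0,0],[0,0,0],[0,0,0],[0,0,0],[0,0,0]]}}

```text
clock: 41.65
position: [0.6618, -0.0176, 0.2013]
ee_rot: [-3.141, -0.0, -0.008]
force: [0.1, -0.6, 0.3]
width: 0.989
gripper_force: 0.0
```

{"api": "carry_out", "payload": {"claw": [9.1,9.1,9.1,9.1,9.1,9.1,9.1,9.1,9.1,9.1,9.1], "delta_pos": [[-2,-2,-2],[-2,-3,-2],[-2,-3,-2],[-2,-3,-2],[-2,-3,0],[-2,-3,0],[-2,-3,0],[-2,-3,0],[0,-3,0],[0,-3,0],[0,0,0]], "angular": [[0,0,0],[0,0,0],[0,0,0],[0,0,0],[0,0,0],[0,0,0],[0,0,0],[0,0,0],[0,0,0],[0,0,0],[0,0,0]]}}

```text
clock: 42.75
position: [0.4987, 0.2767, 0.2774]
ee_rot: [-3.139, -0.009, 0.001]
force: [0.4, -0.3, 0.8]
width: 0.993
gripper_force: 0.0
```

```bash
python3 m2.py cactus_pot:.4405:-.1557:.01:0 glass_jar pegs_tin:.66:-.018:.01:0 soap_bar:.6267:-.2905:.01:-.314
python3 -c "
from h import *
save(arm.get_image('scene'),'s2.png');save(arm.get_image('top'),'t2.png')"
```

```text
cactus_pot 2 [ 0.4399 -0.1555  0.0113  0.0382] 0.101
glass_jar 2 [0.4284 0.1311 0.0116 0.1262] 0.264
pegs_tin 2 [ 0.6581 -0.0173  0.0102  0.126 ] 0.083
soap_bar 1 [ 0.6202 -0.2868  0.0174 -0.3057] 0.117
```

View pics/s2.png

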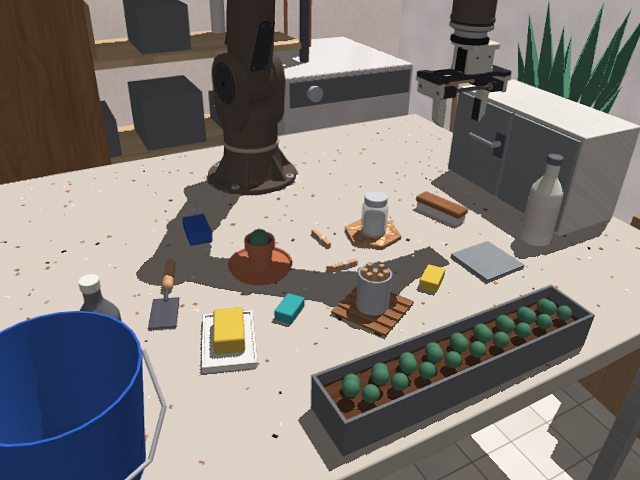

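View pics/t2.png

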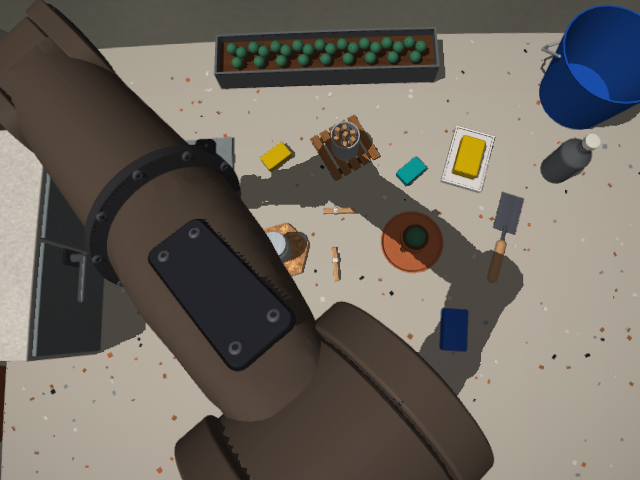

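Both views show each thing upright and centred on its own stand, and the gripper clear of everything. In the top view the soap is at (469,157) in the dish, the tin at (345,137) on the slats, the cactus at (415,237) on the saucer and the jar at (275,245) on the cork.

```bash
python3 -c "
from h import *
print(arm.sign_off())"
```

```text
the job is handed in; nothing more can be done
None
```

I moved the cactus pot, pegs tin, glass jar and soap bar each to the middle of its own stand and handed the job in after about 44 s of robot time; the final camera check showed all four upright and in place, but the sign-off gave no verdict.

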